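Free a tensioner link from its spring bar and draw it into the tray

TASK

Take the forked tool from its holder, squeeze the link's spring bar sideways by its red collar until the bar's tip is out of the lug, and draw the link clear along the fence. Slide it up the yellow ramp and over the lip until it is wholly in the tray, standing on its eye and idler as before and not tipped on its side, moving it with the tool only, never with the hand, and never lifting it off. Then hang the tool upright back in its holder and let go; leave the oil filter, the bearing ring and the small carton where they are.

Things in the scene. Friction and masses are not known exactly. Their poses are not given: they have to be found in the camera images.
- station: fixed blue strip-down plate, 260 x 128 x 8 mm, on the bench at a varying place and yaw. Origin on the bench, under the spring bar's line; z up. Its top (deck, 8 mm above the bench) spans x -220 to 40, y -64 to 64. It carries a lug (-y side), a fence (+y side) and, towards -x, a ramp, a lip and a tray. Positions called 'station x, y' are in its axes, in mm.
- lug (a point): mouth of the lug's hole, in its inner face (station x 0, y -42, 28 mm above the bench). The lug is an aluminium block, station x -13 to 13, y -56 to -42, top 42 mm above the bench; the hole is 11 mm square and runs through along y.
- fence (a point): open -x end of the fence's groove (station x -45, y 26, 28 mm above the bench). The aluminium fence spans station x -45 to 25, y 26 to 42, top 44 mm above the bench; the groove in its inner face runs along x, is 11 mm high, 8 mm deep, and is open only at the -x end. The stub in the groove keeps the link from tipping; once out of it, a jammed fork lifted off the bar can tip the link.
- lip (a point): middle of the top of the yellow lip (station x -84.5, y 0, 13 mm above the bench). The lip spans x -82 to -87 and y -60 to 60, 5 mm above deck and tray floor; a yellow ramp leads up to it from x -60 (deck level) to x -82.
- tray (a point): middle of the tray's black floor (station x -151.5, y 0, 8 mm above the bench, level with the deck). Tray inside: x -216 to -87, y -60 to 60; side and end walls 14 mm high over the floor, the side walls beginning at x -60.
- link: loose steel tensioner link, 0.3 to 0.6 kg: eye boss (steel) and idler (black rubber), both cylinders 40 mm across, at y -3 to 25, axes along y at x 0 and x -45, joined by a web. Stands on both; origin under the eye, z up. At the start at station x 0, y 0 on the deck, axes alike. A fixed stub (7 mm thick, 7 long) on the eye's +y side runs in the fence's groove; the spring bar leaves at -y.
- link_eye (a point): middle of the eye boss, on the bar's axis (link x 0, y 11, height 20 mm)
- link_idler (a point): middle of the idler (link x -45, y 11, height 20 mm)
- bar_collar (a point): centre of the outer (-y) face of the spring bar's red collar, 20 mm in diameter, 4 mm thick; moves with the bar. At rest at link y -20, height 20 mm. Between this face and the lug's inner face (station y -42) 22 mm of bare bar, 7 mm in diameter, lie open to a fork from above.
- bar_tip (a point): end of the spring bar's brass tip (7 mm in diameter), 30 mm to -y of the collar's face; at rest at link y -50, 8 mm deep in the lug's hole
- spring_bar (a joint): how far the spring bar is pressed into the eye, m: 0 at rest, 0.0125 at its stop; positive is to the link's +y. It takes 3.1 N to start and 5.2 N at the stop, and springs back by itself. The tip leaves the lug at 0.007 to 0.008 (the link has 1 mm of play towards the fence).
- fork_tool: loose forked tool, 0.12 kg, hanging upright. Origin: centre of the underside of its steel flange (40 x 40 x 5 mm), z up. Orange handle 26 x 26 mm from 5 to 52 mm above the origin. Below, a steel blade 25 mm wide (x), 8 mm thick (y), down to 51 mm under the origin; its lower 25 mm are two 6 mm wide tines with a 13 mm gap between (across x, open downwards and through along y).
- fork_tip (a point): lower end of the tool's fork, midway between the tine ends (51 mm below its origin)
- holder: fixed tool holder, 80 x 90 mm, 60 mm high, at a varying place and yaw, left or right of the robot's middle. Origin on the bench under its middle. Its black top plate (height 52 to 60 mm) has a slot 20 mm wide from x -35 (open end) to x 25; the tool's blade hangs in it, wide side along the slot (tool and holder axes alike within 0.05 rad), flange on the plate.
- holder_seat (a point): the place for the tool's origin: in the middle of the slot's width, at the top plate's upper face (holder x 0, y 0, height 60 mm)
- oil_filter: bystander: white oil filter can with blue band, 76 mm diameter, 95 mm high, origin under its centre
- bearing: bystander: steel bearing ring, 60 mm diameter, 16 mm high, origin under its centre
- carton: bystander: small sealed carton, 60 x 50 x 34 mm, origin under its centre
There are look-alikes about, which are no part of the job. What is shaped like the holder but green is not meant.

How it is judged:
By the outcome, as a careful person would: the job done as asked, in the order asked, and still so for the second after the job is handed in, with the robot touching nothing.
It also fails if it takes over 61 s, if anything falls off the work surface, if the arm or the gripper's body presses on something with over 40 N, if the wrist force passes 120 N, or if a joint passes its speed limit or range.

ROBOT

A 7-joint arm with a two-finger parallel gripper is mounted at the origin on the work surface. World frame = base frame: x ahead of the robot, y to its left, z up, the work surface at z = 0. Lengths are in m, angles in rad, forces in N, time in s.
With the tool pointing down it reaches from about 0.425 to 0.875 m from the base axis. Payload 4.7 kg.
Tool frame: the origin (TCP) lies on the centre line of the jaws, within the pads' length; the fingertips stand 22 mm ahead of it and the grasp point (between the pads) lies 3 mm ahead of it (ctrl.tcp_to_tips is the z of the fingertips in the tool frame, in m); z points along the fingers, y is the direction in which the jaws open and shut (so a half turn about z gives the same grasp; the last joint's range is limited). The gripper opens to 87 mm and grips with 3 to 60 N. Pads are 19 mm wide; open, the fingers measure 117 mm over their backs; the gripper's body (75 mm by 190 mm) begins 51 mm behind the grasp point.
Start: joints at [1.205, 0.321, -0.07, 1.45, 0.023, 1.371, -0.057], TCP at [0.241, -0.604, 0.245] pointing down, gripper open.
Joint ranges: [-2.86, 2.86], [-0.3, 2.09], [-1.38, 1.24], [0.06, 2.45], [-1.56, 4.7], [0.09, 2.05], [-2.69, 2.69]. Speed limits (rad/s): [2.57, 2.57, 3.14, 3.14, 3.14, 3.14, 3.14].

INTERFACE

Orientations are given as a rotation vector (axis times angle).
In Python, from bench import ctrl, cams gives the robot as it stands.
- The arm moves only by the tool move_arm, never from a script. Its argument "deltas" is a list of rows, each an object with "linear": the shift along the tool's x, y, z as a fraction of full scale, a list of three; "turn": the turn, a rotation vector about the tool's x, y, z as a fraction of full scale, a list of three; "claw": the closure, from 0 (fully open) to 1 (shut). In form: [{"linear": [tx, ty, tz], "turn": [wx, wy, wz], "claw": claw}, ...]. A call has 1 to 20 rows; each row shifts and turns the commanded pose from where the row before left it, along the tool's axes as they then stand; what a row does not reach is not made up. Full scale, the value 1, is 0.03 m for a shift and 4 degrees for a turn. A row lasts 1/12 s, in which the tool goes at most 41.7 mm and 7.16 degrees, less where a joint would pass 70% of its speed; a pose out of reach is approached as far as the arm can. A call with a number of a shift or a turn outside -1 to 1 is refused whole. A call with a gripper value outside its range is refused whole. The fingers move at their own pace and stop on an object; "grip_force" is the grip in N (left out, the last holds). Time passes only in rows, so rows that do not move let the fingers close. It gives the time, the measured TCP pose, the force and the opening at its end, in the units of the state.
- ctrl.get_state(): the state, without advancing time (a new reading comes with each control period).
- cams.get_image(name): name is "scene" or "top"; returns a dict with "image" (400x640x3 uint8, red, green, blue), "K" (3x3 intrinsics, pixels), "k1" (the pictures are not rectified: a ray, as slopes to the right and down, at radius r is drawn at 1 + k1 r^2 times it, then the intrinsics apply), "world_from_camera" (4x4, takes a point from camera to world coordinates). Camera axes: x right, y down, z forward; pixel columns grow to the right and rows downward; lengths in m; the calibration is good to about 2 mm. A picture is of the moment at which its call begins. There is no depth.
- ctrl.close_job(): hands the job in, once; it reports no verdict.
The state is a dict: "time": time; "joint_positions": joint angles; "qd": joint speeds; "joint_torque": joint torques, N m; "position": TCP position; "tool_rot": TCP orientation; "ft_force": force on the tool from outside, world axes, zero at the start; "torque": the same for the moment, N m; "grip_width": opening from 0.0 (shut) to 1.0 (fully open).
Only numpy, scipy, OpenCV 4.12 (cv2) and the standard library are available. Lean on these libraries where they do the work, as an engineer would, in place of code of your own. Each camera call takes 0.05 s, during which the arm holds its last target. There are 200 camera calls.

## Working session

There is one attempt and no reset: what is moved stays moved. The work goes in short steps, Python scripts to look and compute and a tool call to move; the robot and the scene stay as the last step left them, time stands still between calls to the robot, and variables do not carry over. Pictures are saved under pics/ and viewed, about 8 in all and at most 12, crops included, and the job is handed in when it is done.

Besides the shell and the picture viewer there is one more tool, called after "Call:" by a JSON object that holds its "fn" and its "kwargs", one argument or row to a line. move_arm: Moves the arm, as the interface text tells. Shift numbers are shares of 0.03 m and turn numbers shares of 4 degrees, none past 1 either way. Its arguments: {"type":"object","properties":{"deltas":{"type":"array"},"grip_force":{"type":"number"}},"required":["deltas"]}

```bash
ls; mkdir -p pics
cat > h.py <<'E'
import numpy as np, cv2
from scipy.spatial.transform import Rotation as R
from bench import ctrl, cams
def grab(n,fn=None):
    d=cams.get_image(n)
    if fn: cv2.imwrite('pics/'+fn,cv2.cvtColor(d['image'],cv2.COLOR_RGB2BGR))
    return d
def ray(d,u,v):
    K=d['K'];p=np.array([(u-K[0,2])/K[0,0],(v-K[1,2])/K[1,1]]);q=p.copy()
    for _ in range(20): q=p/(1+d['k1']*(q@q))
    T=np.array(d['world_from_camera']);return T[:3,3],T[:3,:3]@np.array([q[0],q[1],1])
def onz(d,u,v,z):
    o,r=ray(d,u,v);return o+r*(z-o[2])/r[2]
def proj(d,P):
    T=np.array(d['world_from_camera']);c=T[:3,:3].T@(np.array(P)-T[:3,3]);q=c[:2]/c[2];q=q*(1+d['k1']*(q@q));K=d['K']
    return np.array([K[0,0]*q[0]+K[0,2],K[1,1]*q[1]+K[1,2]])
def st():
    s=ctrl.get_state();print(s['time'],np.round(s['position'],4),np.round(s['tool_rot'],3),np.round(s['ft_force'],1),s['grip_width']);return s
E
python3 - <<'E'
from h import *
for n in('scene','top'):
    d=grab(n,n+'0.png');print(n,d['K'],d['k1'],np.round(d['world_from_camera'],3))
s=st();print(R.from_rotvec(s['tool_rot']).as_matrix().round(3))
E
```

```text
pics
scene [[485.44866341   0.         321.91569845]
 [  0.         485.44866341 204.19248679]
 [  0.           0.           1.        ]] -0.05173149905762144 [[ 0.772  0.546 -0.325  0.917]
 [ 0.636 -0.668  0.387 -0.41 ]
 [-0.006 -0.505 -0.863  0.958]
 [ 0.     0.     0.     1.   ]]
top [[474.46113385   0.         318.95260813]
 [  0.         474.46113385 199.95215992]
 [  0.           0.           1.        ]] -0.020238877154975275 [[ 0.006 -0.998  0.069  0.5  ]
 [-1.    -0.006  0.002 -0.013]
 [-0.002 -0.069 -0.998  1.028]
 [ 0.     0.     0.     1.   ]]
0.1 [ 0.2408 -0.6033  0.2436] [-3.083e+00 -5.930e-01  1.000e-03] [ 0.7  0.3 -0.1] 1.0020301492900126
[[ 0.929  0.371 -0.001]
 [ 0.371 -0.929  0.002]
 [-0.    -0.002 -1.   ]]
```

View pics/top0.png

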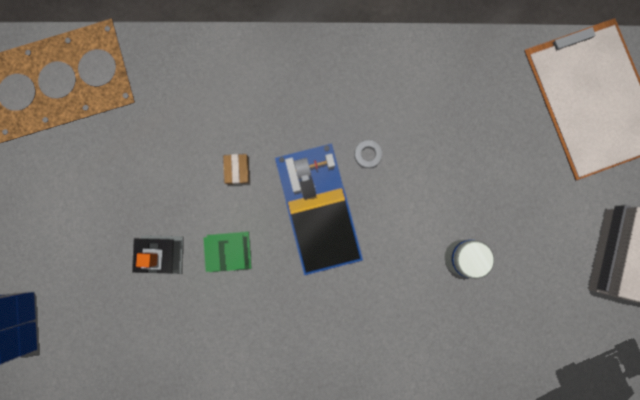

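View pics/scene0.png

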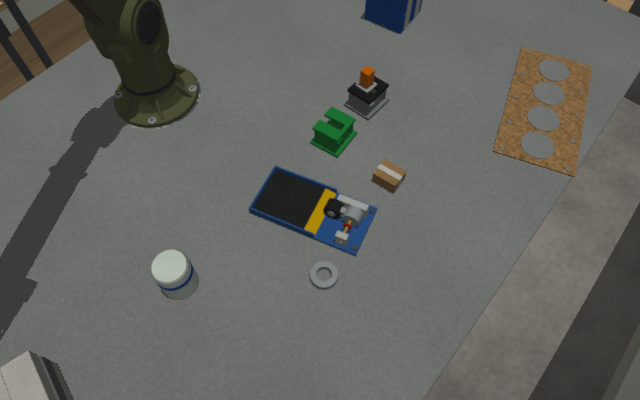

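Run:
```python
import cv2,numpy as np
t=cv2.imread('pics/top0.png');s=cv2.imread('pics/scene0.png')
a=cv2.resize(t[135:285,265:375],None,fx=4,fy=4,interpolation=cv2.INTER_CUBIC) #440x600
b=cv2.resize(t[230:280,125:185],None,fx=6,fy=6,interpolation=cv2.INTER_CUBIC) #360x300
c=cv2.resize(s[62:122,335:395],(360,300),interpolation=cv2.INTER_CUBIC)
cv2.imwrite('pics/crop0.png',np.hstack([a,np.vstack([b,c])]))
```

```text
(no output)
```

View pics/crop0.png

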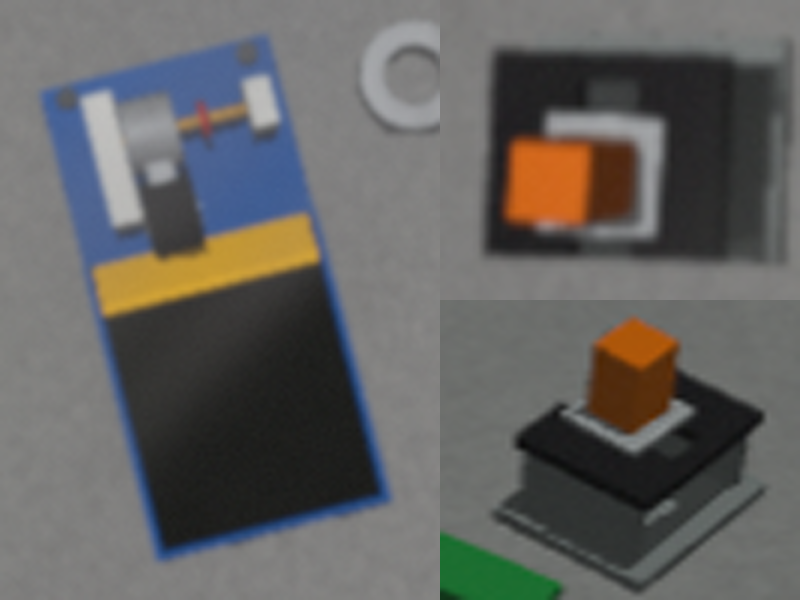

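Run:
```python
from h import *
d=grab('top');h=cv2.cvtColor(d['image'],cv2.COLOR_RGB2HSV)
def show(n,m,z,x0,x1,y0,y1):
    mm=np.zeros_like(m);mm[y0:y1,x0:x1]=m[y0:y1,x0:x1]
    c=max(cv2.findContours(mm,cv2.RETR_EXTERNAL,cv2.CHAIN_APPROX_NONE)[0],key=cv2.contourArea)
    r=cv2.minAreaRect(c);b=cv2.boxPoints(r)
    print(n,cv2.contourArea(c),np.round(r[0],1),b.round(1).tolist(),[onz(d,*q,z)[:2].round(4).tolist() for q in b],'ctr',onz(d,*r[0],z).round(4))
H,S,V=cv2.split(h)
u=lambda m:(m.astype(np.uint8)*255)
show('yellow',u((H>18)&(H<30)&(S>150)&(V>100)),.012,270,370,140,280)
show('blue',u((H>100)&(H<125)&(S>120)),.008,265,375,135,285)
show('black',u((V<45)),.008,280,370,190,280)
show('red',u(((H<10)|(H>172))&(S>120)),.028,270,370,140,200)
show('orange',u((H<16)&(S>180)&(V>120)),.112,125,190,230,280)
show('holderblk',u((V<45)),.06,125,190,230,280)
```

```text
yellow 547.0 [316.2 201.2] [[288.5, 202.10000610351562], [341.0, 189.0], [343.79998779296875, 200.3000030517578], [291.3999938964844, 213.39999389648438]] [[0.5655, 0.0543], [0.5945, -0.0583], [0.5701, -0.0644], [0.5413, 0.048]] ctr [ 0.5678 -0.0051  0.012 ]
blue 468.5 [326.2 178.4] [[310.8999938964844, 170.8000030517578], [336.1000061035156, 164.5], [341.5, 186.10000610351562], [316.3999938964844, 192.39999389648438]] [[0.6341, 0.0067], [0.6481, -0.0477], [0.6011, -0.0596], [0.5871, -0.0053]] ctr [ 0.6176 -0.0265  0.008 ]
black 2038.0 [325.6 238.2] [[292.70001220703125, 219.10000610351562], [345.0, 205.5], [358.6000061035156, 257.29998779296875], [306.29998779296875, 271.0]] [[0.5292, 0.0451], [0.5593, -0.0673], [0.4483, -0.0965], [0.4187, 0.0151]] ctr [ 0.4887 -0.0259  0.008 ]
red 0.0 [315.  164.5] [[315.0, 165.0], [315.0, 165.0], [315.0, 164.0], [315.0, 164.0]] [[0.6438, -0.0022], [0.6438, -0.0022], [0.646, -0.0022], [0.646, -0.0022]] ctr [ 0.6449 -0.0022  0.028 ]
orange 149.5 [142.5 259.5] [[136.0, 253.0], [149.0, 253.0], [149.0, 266.0], [136.0, 266.0]] [[0.4589, 0.341], [0.4591, 0.3158], [0.4342, 0.3151], [0.434, 0.3402]] ctr [0.4466 0.328  0.112 ]
holderblk 473.0 [153.2 255.6] [[133.0, 270.8999938964844], [134.0, 238.89999389648438], [173.5, 240.1999969482422], [172.5, 272.20001220703125]] [[0.4202, 0.3662], [0.4851, 0.3662], [0.4832, 0.285], [0.4184, 0.2853]] ctr [0.4517 0.3256 0.06  ]
```

Run:
```python
from h import *
from scipy.optimize import least_squares
d=grab('top');s=grab('scene')
f=lambda x,y:(265+(x+.5)/4-.5,135+(y+.5)/4-.5)
pts=[((42,92),(40,64,8)),((268,35),(40,-64,8)),((160,560),(-220,64,22)),((390,500),(-220,-64,22)),
 ((245,80),(13,-42,42)),((268,75),(13,-56,42)),((278,126),(-13,-56,42)),((255,132),(-13,-42,42)),
 ((82,97),(25,42,44)),((107,91),(25,26,44)),((115,230),(-45,42,44)),((143,224),(-45,26,44)),((95,268),(-60,60,8)),((312,214),(-60,-60,8))]
W=np.array([onz(d,*f(*p),q[2]/1e3)[:2] for p,q in pts]);Q=np.array([q[:2] for _,q in pts])/1e3
def res(v):
    c,s_=np.cos(v[2]),np.sin(v[2]);return (Q@np.array([[c,s_],[-s_,c]])+v[:2]-W)
r=least_squares(lambda v:res(v).ravel(),[.635,.013,.25],loss='soft_l1',f_scale=.002)
print(r.x,np.degrees(r.x[2]),(res(r.x)*1e3).round(1).tolist())
g=lambda x,y:(125+(x-440+.5)/6-.5,230+(y+.5)/6-.5)
for p in((545,112),(663,120),(655,240),(601,176)): print('flange',onz(d,*g(*p),.065).round(4))
for p in((495,50),(730,58),(726,258),(485,253),(588,80),(638,80)): print('plate',onz(d,*g(*p),.06).round(4))
k=lambda x,y:(335+(x-440+.5)/6-.5,62+(y-300+.5)/5-.5)
for p in((558,410),(695,408),(632,453)): print('sc flange',onz(s,*k(*p),.065).round(4))
for p in((592,344),(634,318),(679,345),(636,370)): print('sc handle',onz(s,*k(*p),.112).round(4))
```

```text
[0.63961605 0.01342212 0.25846701] 14.809068805836253 [[-0.4, 0.8], [0.3, -0.4], [-1.6, 0.9], [-1.0, -1.8], [-1.0, 1.2], [-0.1, -0.3], [1.7, -1.6], [1.3, -0.1], [-1.0, 0.2], [-0.2, -2.2], [1.0, 0.3], [1.9, -0.7], [-0.5, 1.2], [0.2, 2.1]]
flange [0.4665 0.347  0.065 ]
flange [0.4641 0.3069 0.065 ]
flange [0.4238 0.3085 0.065 ]
flange [0.4451 0.3274 0.065 ]
plate [0.4872 0.3667 0.06  ]
plate [0.4851 0.2862 0.06  ]
plate [0.4176 0.2858 0.06  ]
plate [0.4186 0.368  0.06  ]
plate [0.4772 0.3345 0.06  ]
plate [0.4774 0.3174 0.06  ]
sc flange [0.4203 0.3117 0.065 ]
sc flange [0.4637 0.349  0.065 ]
sc flange [0.4616 0.3079 0.065 ]
sc handle [0.4305 0.317  0.112 ]
sc handle [0.433 0.342 0.112]
sc handle [0.458  0.3388 0.112 ]
sc handle [0.4546 0.3143 0.112 ]
```

Call:
{"fn": "move_arm", "kwargs": {
  "deltas": [
    {"linear": [0.5,-0.1,0],"turn": [0,0,-1],"claw": 0},
    {"linear": [0.5,-0.1,0],"turn": [0,0,-1],"claw": 0},
    {"linear": [0.5,-0.1,0],"turn": [0,0,-1],"claw": 0},
    {"linear": [0.5,-0.1,0],"turn": [0,0,-1],"claw": 0},
    {"linear": [0.5,0,0],"turn": [0,0,-1],"claw": 0},
    {"linear": [0.5,0,0],"turn": [0,0,-1],"claw": 0},
    {"linear": [0.5,0,0],"turn": [0,0,-1],"claw": 0},
    {"linear": [0.5,0,0],"turn": [0,0,-1],"claw": 0},
    {"linear": [0.5,0.3,0],"turn": [0,0,-1],"claw": 0},
    {"linear": [0.5,0.3,0],"turn": [0,0,-1],"claw": 0},
    {"linear": [0.5,0.3,0],"turn": [0,0,-1],"claw": 0},
    {"linear": [0.5,0.3,0],"turn": [0,0,-1],"claw": 0},
    {"linear": [0.5,0.3,0],"turn": [0,0,-1],"claw": 0},
    {"linear": [0.5,0.3,0],"turn": [0,0,-1],"claw": 0},
    {"linear": [0.5,0.3,0],"turn": [0,0,-1],"claw": 0},
    {"linear": [0.5,0.3,0],"turn": [0,0,-1],"claw": 0},
    {"linear": [0.5,0.3,0],"turn": [0,0,-0.5],"claw": 0}
  ]
}}

```text
time: 1.67
position: [0.4528, -0.4261, 0.2443]
tool_rot: [-2.261, -2.181, -0.0]
ft_force: [0.4, 0.5, 0.4]
grip_width: 1.003
```

Call:
{"fn": "move_arm", "kwargs": {
  "deltas": [
    {"linear": [0.92,0.374,0],"turn": [0,0,0],"claw": 0},
    {"linear": [0.92,0.374,0],"turn": [0,0,0],"claw": 0},
    {"linear": [0.92,0.374,0],"turn": [0,0,0],"claw": 0},
    {"linear": [0.92,0.374,0],"turn": [0,0,0],"claw": 0},
    {"linear": [0.92,0.374,0],"turn": [0,0,0],"claw": 0},
    {"linear": [0.92,0.374,0],"turn": [0,0,0],"claw": 0},
    {"linear": [0.92,0.374,0],"turn": [0,0,0],"claw": 0},
    {"linear": [0.92,0.374,0],"turn": [0,0,0],"claw": 0},
    {"linear": [0.92,0.374,0],"turn": [0,0,0],"claw": 0},
    {"linear": [0.92,0.374,0],"turn": [0,0,0],"claw": 0},
    {"linear": [0.92,0.374,0],"turn": [0,0,0],"claw": 0},
    {"linear": [0.92,0.374,0],"turn": [0,0,0],"claw": 0},
    {"linear": [0.93,-0.38,0],"turn": [0,0,0],"claw": 0},
    {"linear": [0.93,-0.38,0],"turn": [0,0,0],"claw": 0},
    {"linear": [0.93,-0.38,0],"turn": [0,0,0],"claw": 0},
    {"linear": [0.93,-0.38,0],"turn": [0,0,0],"claw": 0},
    {"linear": [0.93,-0.38,0],"turn": [0,0,0],"claw": 0},
    {"linear": [0.93,-0.38,0],"turn": [0,0,0],"claw": 0},
    {"linear": [0.93,-0.38,0],"turn": [0,0,0],"claw": 0},
    {"linear": [0.93,-0.38,0],"turn": [0,0,0],"claw": 0}
  ]
}}

```text
time: 3.33
position: [0.5164, 0.1269, 0.2446]
tool_rot: [2.265, 2.176, -0.0]
ft_force: [0.2, -0.1, 0.1]
grip_width: 0.998
```

Call:
{"fn": "move_arm", "kwargs": {
  "deltas": [
    {"linear": [0.93,-0.38,0],"turn": [0,0,0],"claw": 0},
    {"linear": [0.93,-0.38,0],"turn": [0,0,0],"claw": 0},
    {"linear": [0.93,-0.38,0],"turn": [0,0,0],"claw": 0},
    {"linear": [0.93,-0.38,0],"turn": [0,0,0],"claw": 0},
    {"linear": [0.93,-0.38,0],"turn": [0,0,0],"claw": 0},
    {"linear": [0.93,-0.38,0],"turn": [0,0,0],"claw": 0},
    {"linear": [0.93,-0.38,0],"turn": [0,0,0],"claw": 0},
    {"linear": [0,0,0],"turn": [0,0,0],"claw": 0},
    {"linear": [0,0,0],"turn": [0,0,0],"claw": 0}
  ]
}}

```text
time: 4.08
position: [0.4436, 0.3259, 0.2446]
tool_rot: [-2.259, -2.182, -0.0]
ft_force: [0.7, -0.3, -0.6]
grip_width: 0.998
```

Call:
{"fn": "move_arm", "kwargs": {
  "deltas": [
    {"linear": [0.05,0.03,0.8],"turn": [0,0,0],"claw": 0},
    {"linear": [0,0,0.8],"turn": [0,0,0],"claw": 0},
    {"linear": [0,0,0.8],"turn": [0,0,0],"claw": 0},
    {"linear": [0,0,0.8],"turn": [0,0,0],"claw": 0},
    {"linear": [0,0,0.8],"turn": [0,0,0],"claw": 0},
    {"linear": [0,0,0.8],"turn": [0,0,0],"claw": 0},
    {"linear": [0,0,0.2],"turn": [0,0,0],"claw": 0},
    {"linear": [0,0,0],"turn": [0,0,0],"claw": 0},
    {"linear": [0,0,0],"turn": [0,0,0],"claw": 1},
    {"linear": [0,0,0],"turn": [0,0,0],"claw": 1},
    {"linear": [0,0,0],"turn": [0,0,0],"claw": 1},
    {"linear": [0,0,0],"turn": [0,0,0],"claw": 1},
    {"linear": [0,0,0],"turn": [0,0,0],"claw": 1},
    {"linear": [0,0,0],"turn": [0,0,0],"claw": 1},
    {"linear": [0,0,0],"turn": [0,0,0],"claw": 1},
    {"linear": [0,0,0],"turn": [0,0,0],"claw": 1}
  ],
  "grip_force": 40
}}

```text
time: 5.42
position: [0.4462, 0.3252, 0.0946]
tool_rot: [2.264, 2.178, 0.0]
ft_force: [-0.1, -0.4, -0.2]
grip_width: 0.477
```

Call:
{"fn": "move_arm", "kwargs": {
  "deltas": [
    {"linear": [0,0,0],"turn": [0,0,0],"claw": 1},
    {"linear": [0,0,0],"turn": [0,0,0],"claw": 1},
    {"linear": [0,0,0],"turn": [0,0,0],"claw": 1},
    {"linear": [0,0,0],"turn": [0,0,0],"claw": 1},
    {"linear": [0,0,0],"turn": [0,0,0],"claw": 1},
    {"linear": [0,0,0],"turn": [0,0,0],"claw": 1},
    {"linear": [0,0,0],"turn": [0,0,0],"claw": 1},
    {"linear": [0,0,0],"turn": [0,0,0],"claw": 1}
  ]
}}

```text
time: 6.08
position: [0.4461, 0.3252, 0.0945]
tool_rot: [2.264, 2.178, -0.0]
ft_force: [-0.7, -0.1, -0.8]
grip_width: 0.295
```

Call:
{"fn": "move_arm", "kwargs": {
  "deltas": [
    {"linear": [0,0,-0.5],"turn": [0,0,0],"claw": 1},
    {"linear": [0,0,-0.9],"turn": [0,0,0],"claw": 1},
    {"linear": [0,0,-0.9],"turn": [0,0,0],"claw": 1},
    {"linear": [0,0,-0.9],"turn": [0,0,0],"claw": 1},
    {"linear": [0,0,-0.9],"turn": [0,0,0],"claw": 1},
    {"linear": [-0.927,0.595,0],"turn": [0,0,0],"claw": 1},
    {"linear": [-0.927,0.595,0],"turn": [0,0,0],"claw": 1},
    {"linear": [-0.927,0.595,0],"turn": [0,0,0],"claw": 1},
    {"linear": [-0.927,0.595,0],"turn": [0,0,0],"claw": 1},
    {"linear": [-0.927,0.595,0],"turn": [0,0,0],"claw": 1},
    {"linear": [-0.927,0.595,0],"turn": [0,0,0],"claw": 1},
    {"linear": [-0.927,0.595,0],"turn": [0,0,0],"claw": 1},
    {"linear": [-0.927,0.595,0],"turn": [0,0,0],"claw": 1},
    {"linear": [-0.927,0.595,0],"turn": [0,0,0],"claw": 1},
    {"linear": [-0.927,0.595,0],"turn": [0,0,0],"claw": 1},
    {"linear": [-0.927,0.595,0],"turn": [0,0,0],"claw": 1},
    {"linear": [-0.927,0.595,0],"turn": [0,0,0],"claw": 1}
  ]
}}

```text
time: 7.5
position: [0.6478, -0.0186, 0.2171]
tool_rot: [2.265, 2.177, -0.001]
ft_force: [0.7, -0.3, -1.5]
grip_width: 0.294
```

Call:
{"fn": "move_arm", "kwargs": {
  "deltas": [
    {"linear": [0,0,0.7],"turn": [0,0,-0.85],"claw": 1},
    {"linear": [0,0,0.7],"turn": [0,0,-0.85],"claw": 1},
    {"linear": [0,0,0.7],"turn": [0,0,-0.85],"claw": 1},
    {"linear": [0,0,0.7],"turn": [0,0,-0.85],"claw": 1},
    {"linear": [0,0,0],"turn": [0,0,-0.85],"claw": 1},
    {"linear": [0,0,0],"turn": [0,0,0],"claw": 1},
    {"linear": [0,0,0],"turn": [0,0,0],"claw": 1},
    {"linear": [0,0,0],"turn": [0,0,0],"claw": 1}
  ]
}}

```text
time: 8.17
position: [0.6478, -0.0167, 0.1343]
tool_rot: [1.919, 2.486, 0.001]
ft_force: [-0.3, -0.3, -1.4]
grip_width: 0.296
```

Run:
```python
from h import *
s=st();a=grab('scene','sc1.png');t=grab('top','tp1.png')
P=s['position'];o=np.array([P[0],P[1],P[2]-.0345]) # tool origin guess
for n,d in(('s',a),('t',t)):
    print(n,'tip',proj(d,o-[0,0,.051]).round(1),'bar',proj(d,[.6475,-.0166,.028]).round(1),'seat',proj(d,o).round(1))
A=cv2.imread('pics/sc1.png');u,v=proj(a,[.6475,-.0166,.05]).astype(int)
A=cv2.resize(A[v-60:v+60,u-60:u+60],(600,600),interpolation=cv2.INTER_CUBIC);print(u,v)
cv2.imwrite('pics/c1.png',A)
```

```text
8.1667 [ 0.6478 -0.0167  0.1343] [1.919e+00 2.486e+00 1.000e-03] [-0.3 -0.3 -1.4] 0.2955129160178407
s tip [344.6 227.8] bar [344.2 232.1] seat [345.5 216.1]
t tip [321.9 161.7] bar [321.8 163.3] seat [322.  157.9]
344 227
```

View pics/c1.png

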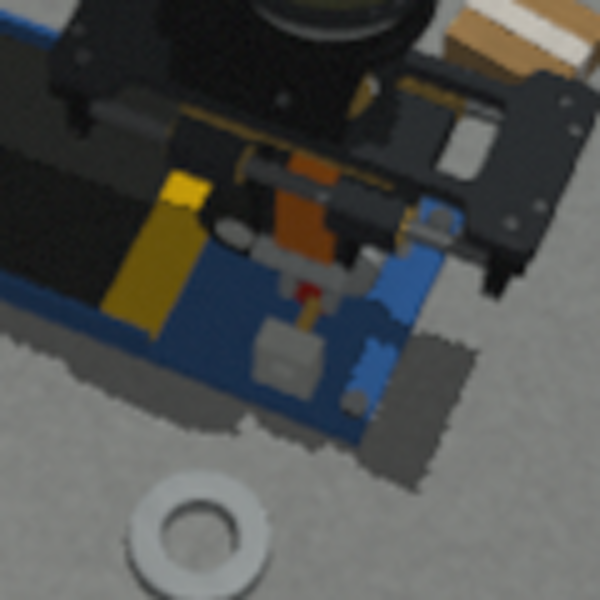

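Run:
```python
from h import *
a=grab('scene');t=grab('top')
c,s=np.cos(.2585),np.sin(.2585)
W=lambda x,y,z:np.array([.6396+(c*x-s*y)/1e3,.0134+(s*x+c*y)/1e3,z/1e3])
for f,d,b in(('scene0',a,(330,360,205,245)),('top0',t,(300,340,150,185))):
    i=cv2.imread(f'pics/{f}.png').astype(int);B,G,Rr=i[...,0],i[...,1],i[...,2]
    w=np.clip(Rr-1.6*np.maximum(G,B)-15,0,None);m=np.zeros_like(w);m[b[2]:b[3],b[0]:b[1]]=w[b[2]:b[3],b[0]:b[1]]
    ys,xs=np.nonzero(m);k=m[ys,xs];u,v=(xs*k).sum()/k.sum(),(ys*k).sum()/k.sum()
    print(f,len(k),(u,v),'expected collar',proj(d,W(0,-18,28)),proj(d,W(0,-18,37)),'at z28',onz(d,u,v,.028),W(0,-18,28))
```

```text
scene0 24 (np.float64(347.3900841908325), np.float64(224.92160898035542)) expected collar [346.61124413 227.25931773] [346.77076765 225.31070384] at z28 [0.64198901 0.00156763 0.028     ] [ 0.64420135 -0.00400194  0.028     ]
top0 0 (np.float64(nan), np.float64(nan)) expected collar [315.84842745 164.83536269] [315.81325418 164.22519482] at z28 [nan nan nan] [ 0.64420135 -0.00400194  0.028     ]<stdin>:8: RuntimeWarning: invalid value encountered in scalar divide
```

Call:
{"fn": "move_arm", "kwargs": {
  "deltas": [
    {"linear": [-0.067,0,0.19],"turn": [0,0,0],"claw": 1},
    {"linear": [0,0,0.19],"turn": [0,0,0],"claw": 1},
    {"linear": [0,0,0.19],"turn": [0,0,0],"claw": 1},
    {"linear": [0,0,0.19],"turn": [0,0,0],"claw": 1},
    {"linear": [0,0,0],"turn": [0,0,0],"claw": 1},
    {"linear": [0,0,0],"turn": [0,0,0],"claw": 1}
  ]
}}

```text
time: 8.87
position: [0.6472, -0.0186, 0.1099]
tool_rot: [-1.917, -2.488, 0.001]
ft_force: [0.3, -0.0, -1.1]
grip_width: 0.297
```

Run:
```python
from h import *
s=st();a=grab('scene','sc2.png')
A=cv2.imread('pics/sc2.png')[190:260,310:390]
cv2.imwrite('pics/c2.png',cv2.resize(A,(640,560),interpolation=cv2.INTER_CUBIC))
```

```text
8.8667 [ 0.6472 -0.0186  0.1099] [-1.917e+00 -2.488e+00  1.000e-03] [ 0.3 -0.  -1.1] 0.2973789030842026
```

View pics/c2.png

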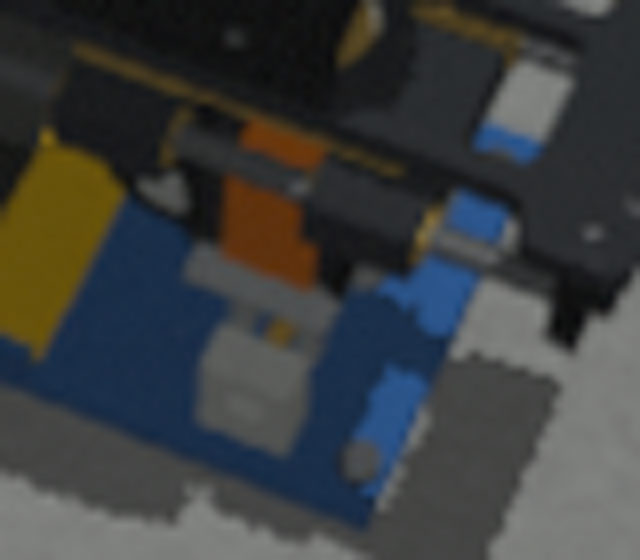

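Call:
{"fn": "move_arm", "kwargs": {
  "deltas": [
    {"linear": [0,0,0.17],"turn": [0,0,0],"claw": 1},
    {"linear": [0,0,0.17],"turn": [0,0,0],"claw": 1},
    {"linear": [0.1,0,0],"turn": [0,0,0],"claw": 1},
    {"linear": [0.1,0,0],"turn": [0,0,0],"claw": 1},
    {"linear": [0.1,0,0],"turn": [0,0,0],"claw": 1},
    {"linear": [0.1,0,0],"turn": [0,0,0],"claw": 1},
    {"linear": [0,0,0],"turn": [0,0,0],"claw": 1},
    {"linear": [0,0,0],"turn": [0,0,0],"claw": 1}
  ]
}}

```text
time: 9.58
position: [0.6447, -0.0081, 0.1006]
tool_rot: [1.917, 2.487, -0.002]
ft_force: [0.6, -3.8, -2.7]
grip_width: 0.297
```

Call:
{"fn": "move_arm", "kwargs": {
  "deltas": [
    {"linear": [0.1,0,0],"turn": [0,0,0],"claw": 1},
    {"linear": [0,0,0],"turn": [0,0,0],"claw": 1},
    {"linear": [0,0,0],"turn": [0,0,0],"claw": 1}
  ]
}}

```text
time: 9.83
position: [0.6438, -0.0046, 0.1005]
tool_rot: [1.917, 2.488, -0.001]
ft_force: [1.0, -3.9, -2.2]
grip_width: 0.292
```

Call:
{"fn": "move_arm", "kwargs": {
  "deltas": [
    {"linear": [0.05,0,0],"turn": [0,0,0],"claw": 1},
    {"linear": [0,0,0],"turn": [0,0,0],"claw": 1},
    {"linear": [0,0,0],"turn": [0,0,0],"claw": 1}
  ]
}}

```text
time: 10.08
position: [0.6434, -0.0029, 0.1005]
tool_rot: [1.918, 2.488, -0.001]
ft_force: [0.5, -4.4, -1.7]
grip_width: 0.293
```

Call:
{"fn": "move_arm", "kwargs": {
  "deltas": [
    {"linear": [0.05,0,0],"turn": [0,0,0],"claw": 1},
    {"linear": [0.03,0,0],"turn": [0,0,0],"claw": 1},
    {"linear": [0,0,0],"turn": [0,0,0],"claw": 1},
    {"linear": [0,0,0],"turn": [0,0,0],"claw": 1}
  ]
}}

```text
time: 10.42
position: [0.6428, -0.0005, 0.1005]
tool_rot: [1.918, 2.488, -0.001]
ft_force: [0.6, -5.9, -2.0]
grip_width: 0.295
```

Call:
{"fn": "move_arm", "kwargs": {
  "deltas": [
    {"linear": [0,-0.1,0],"turn": [0,0,0],"claw": 1},
    {"linear": [0,-0.1,0],"turn": [0,0,0],"claw": 1},
    {"linear": [0,-0.1,0],"turn": [0,0,0],"claw": 1},
    {"linear": [0,0,0],"turn": [0,0,0],"claw": 1}
  ]
}}

```text
time: 10.75
position: [0.6358, -0.0023, 0.1014]
tool_rot: [1.916, 2.486, 0.006]
ft_force: [4.3, -3.9, -2.9]
grip_width: 0.297
```

Call:
{"fn": "move_arm", "kwargs": {
  "deltas": [
    {"linear": [0,-0.1,0],"turn": [0,0,0],"claw": 1},
    {"linear": [0,-0.1,0],"turn": [0,0,0],"claw": 1},
    {"linear": [0,0,0],"turn": [0,0,0],"claw": 1}
  ]
}}

```text
time: 11.0
position: [0.6301, -0.0038, 0.1014]
tool_rot: [1.916, 2.486, 0.006]
ft_force: [5.0, -3.4, -3.4]
grip_width: 0.296
```

Call:
{"fn": "move_arm", "kwargs": {
  "deltas": [
    {"linear": [0,-0.12,0],"turn": [0,0,0],"claw": 1},
    {"linear": [0,-0.12,0],"turn": [0,0,0],"claw": 1},
    {"linear": [0,-0.12,0],"turn": [0,0,0],"claw": 1},
    {"linear": [0,-0.12,0],"turn": [0,0,0],"claw": 1},
    {"linear": [0,-0.12,0],"turn": [0,0,0],"claw": 1},
    {"linear": [0,0,0],"turn": [0,0,0],"claw": 1}
  ]
}}

```text
time: 11.5
position: [0.6132, -0.0087, 0.1018]
tool_rot: [1.915, 2.484, 0.007]
ft_force: [5.8, -4.6, -2.3]
grip_width: 0.292
```

Run:
```python
from h import *
s=st();a=grab('scene','sc3.png')
A=cv2.imread('pics/sc3.png')[180:260,300:390]
cv2.imwrite('pics/c3.png',cv2.resize(A,None,fx=7,fy=7,interpolation=cv2.INTER_CUBIC))
```

```text
11.5 [ 0.6132 -0.0087  0.1018] [1.915 2.484 0.007] [ 5.8 -4.6 -2.3] 0.2920718972554623
```

View pics/c3.png

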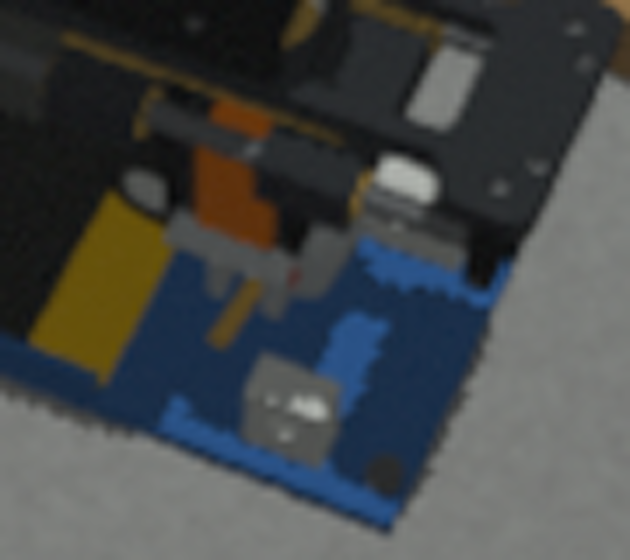

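Call:
{"fn": "move_arm", "kwargs": {
  "deltas": [
    {"linear": [0,0.06,0],"turn": [0,0,0],"claw": 1},
    {"linear": [-0.12,0.05,0],"turn": [0,0,0],"claw": 1},
    {"linear": [-0.13,0,0],"turn": [0,0,0],"claw": 1},
    {"linear": [-0.13,0,0],"turn": [0,0,0],"claw": 1},
    {"linear": [-0.13,0,0],"turn": [0,0,0],"claw": 1},
    {"linear": [0,0,0],"turn": [0,0,0],"claw": 1},
    {"linear": [0,0,0],"turn": [0,0,0],"claw": 1}
  ]
}}

```text
time: 12.13
position: [0.6181, -0.0216, 0.1007]
tool_rot: [-1.917, -2.488, -0.002]
ft_force: [2.6, -0.3, -0.3]
grip_width: 0.298
```

Call:
{"fn": "move_arm", "kwargs": {
  "deltas": [
    {"linear": [0,0.07,0],"turn": [0,0,0],"claw": 1},
    {"linear": [0,0.03,0],"turn": [0,0,0],"claw": 1},
    {"linear": [0,0,0],"turn": [0,0,0],"claw": 1}
  ]
}}

```text
time: 12.38
position: [0.6203, -0.0212, 0.1001]
tool_rot: [-1.916, -2.488, 0.001]
ft_force: [0.0, 0.6, -1.2]
grip_width: 0.294
```

Call:
{"fn": "move_arm", "kwargs": {
  "deltas": [
    {"linear": [0,0,-0.15],"turn": [0,0,0],"claw": 1},
    {"linear": [0,0,-0.25],"turn": [0,0,0],"claw": 1},
    {"linear": [0,0,-0.3],"turn": [0,0,0],"claw": 1},
    {"linear": [0,0,-0.4],"turn": [0,0,0],"claw": 1},
    {"linear": [0,0,-0.5],"turn": [0,0,0],"claw": 1},
    {"linear": [0,0,0],"turn": [0,0,1],"claw": 1},
    {"linear": [0,0,0],"turn": [0,0,1],"claw": 1},
    {"linear": [0,0,0],"turn": [0,0,1],"claw": 1},
    {"linear": [0,0,0],"turn": [0,0,1],"claw": 1},
    {"linear": [0,0,0],"turn": [0,0,1],"claw": 1},
    {"linear": [0,0,0],"turn": [0,0,1],"claw": 1},
    {"linear": [0,0,0],"turn": [0,0,1],"claw": 1},
    {"linear": [0,0,0],"turn": [0,0,1],"claw": 1},
    {"linear": [0,0,0],"turn": [0,0,1],"claw": 1},
    {"linear": [0,0,0],"turn": [0,0,1],"claw": 1},
    {"linear": [0,0,0],"turn": [0,0,1],"claw": 1}
  ]
}}

```text
time: 13.72
position: [0.6214, -0.0218, 0.1501]
tool_rot: [2.712, 1.584, 0.002]
ft_force: [0.2, 0.9, -1.0]
grip_width: 0.294
```

Call:
{"fn": "move_arm", "kwargs": {
  "deltas": [
    {"linear": [0,0,0],"turn": [0,0,1],"claw": 1},
    {"linear": [0,0,0],"turn": [0,0,1],"claw": 1},
    {"linear": [0,0,0],"turn": [0,0,1],"claw": 1},
    {"linear": [0,0,0],"turn": [0,0,1],"claw": 1},
    {"linear": [0,0,0],"turn": [0,0,1],"claw": 1},
    {"linear": [0,0,0],"turn": [0,0,1],"claw": 1},
    {"linear": [0,0,0],"turn": [0,0,1],"claw": 1},
    {"linear": [0,0,0],"turn": [0,0,1],"claw": 1},
    {"linear": [0,0,0],"turn": [0,0,1],"claw": 1},
    {"linear": [0,0,0],"turn": [0,0,1],"claw": 1},
    {"linear": [0,0,0],"turn": [0,0,1],"claw": 1},
    {"linear": [0,0,0],"turn": [0,0,0.5],"claw": 1},
    {"linear": [0,0,0],"turn": [0,0,0],"claw": 1},
    {"linear": [0,0,0],"turn": [0,0,0],"claw": 1}
  ]
}}

```text
time: 14.88
position: [0.6213, -0.0217, 0.1497]
tool_rot: [3.115, 0.406, 0.002]
ft_force: [-0.2, 0.3, -0.9]
grip_width: 0.294
```

```bash
cat >> h.py <<'E'
c,sn=np.cos(.2585),np.sin(.2585)
W=lambda x,y,z:np.array([.6396+(c*x-sn*y)/1e3,.0134+(sn*x+c*y)/1e3,z/1e3])
def sta(p): d=np.array(p[:2])-[.6396,.0134]; return np.array([c*d[0]+sn*d[1],-sn*d[0]+c*d[1]])*1e3
def rel():
    s=st();m=R.from_rotvec(s['tool_rot']).as_matrix();print('station mm',sta(s['position']).round(1),'x yaw deg',np.degrees(np.arctan2(m[1,0],m[0,0])).round(2),'tilt',m[:,2].round(3));return s
E
python3 - <<'E'
from h import *
rel();a=grab('top','tp4.png');s=grab('scene','sc4.png')
A=cv2.resize(cv2.imread('pics/tp4.png')[130:280,260:370],None,fx=4,fy=4,interpolation=cv2.INTER_CUBIC)
B=cv2.resize(cv2.imread('pics/sc4.png')[170:270,280:340+20],(360,450),interpolation=cv2.INTER_CUBIC)
B=np.vstack([B,np.zeros((150,360,3),np.uint8)])
cv2.imwrite('pics/c4.png',np.hstack([A,B]))
E
```

```text
14.8833 [ 0.6213 -0.0217  0.1497] [3.115e+00 4.060e-01 2.000e-03] [-0.2  0.3 -0.9] 0.2938278774421103
station mm [-26.7 -29.3] x yaw deg 14.84 tilt [ 0.001 -0.    -1.   ]
```

View pics/c4.png

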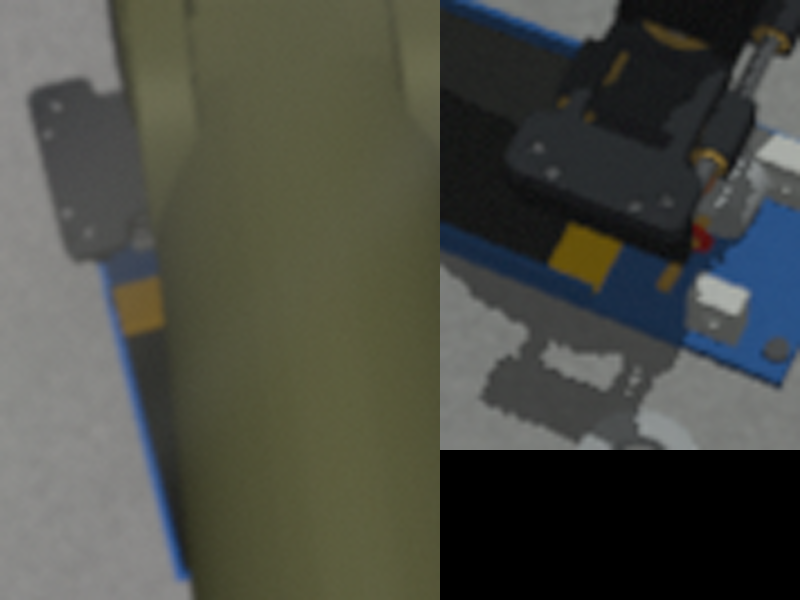

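Call:
{"fn": "move_arm", "kwargs": {
  "deltas": [
    {"linear": [0.53,-0.64,0],"turn": [0,0,0],"claw": 1},
    {"linear": [0.53,-0.64,0],"turn": [0,0,0],"claw": 1},
    {"linear": [0,0,0],"turn": [0,0,0],"claw": 1},
    {"linear": [0,0,0.3],"turn": [0,0,0],"claw": 1},
    {"linear": [0,0,0.4],"turn": [0,0,0],"claw": 1},
    {"linear": [0,0,0.4],"turn": [0,0,0],"claw": 1},
    {"linear": [0,0,0.4],"turn": [0,0,0],"claw": 1},
    {"linear": [0,0,0],"turn": [0,0,0],"claw": 1},
    {"linear": [0,0,0],"turn": [0,0,0],"claw": 1}
  ]
}}

```text
time: 15.73
position: [0.6407, 0.0225, 0.1017]
tool_rot: [-3.116, -0.402, 0.005]
ft_force: [0.1, 0.7, -1.5]
grip_width: 0.296
```

```bash
python3 -c "from h import *;rel()"
```

```text
15.7333 [0.6407 0.0225 0.1017] [-3.116 -0.402  0.005] [ 0.1  0.7 -1.5] 0.2956073517229979
station mm [3.4 8.5] x yaw deg 14.71 tilt [-0.003 -0.    -1.   ]
```

Call:
{"fn": "move_arm", "kwargs": {
  "deltas": [
    {"linear": [-0.1,0,-0.08],"turn": [0,0,0],"claw": 1},
    {"linear": [-0.1,0,0],"turn": [0,0,0],"claw": 1},
    {"linear": [-0.1,0,0],"turn": [0,0,0],"claw": 1},
    {"linear": [-0.1,0,0],"turn": [0,0,0],"claw": 1},
    {"linear": [-0.1,0,0],"turn": [0,0,0],"claw": 1},
    {"linear": [-0.1,0,0],"turn": [0,0,0],"claw": 1},
    {"linear": [-0.1,0,0],"turn": [0,0,0],"claw": 1},
    {"linear": [-0.1,0,0],"turn": [0,0,0],"claw": 1},
    {"linear": [0,0,0],"turn": [0,0,0],"claw": 1}
  ]
}}

```text
time: 16.48
position: [0.6181, 0.017, 0.1061]
tool_rot: [3.115, 0.403, -0.001]
ft_force: [1.0, 0.5, -0.5]
grip_width: 0.295
```

Call:
{"fn": "move_arm", "kwargs": {
  "deltas": [
    {"linear": [-0.1,0,0],"turn": [0,0,0],"claw": 1},
    {"linear": [-0.1,0,0],"turn": [0,0,0],"claw": 1},
    {"linear": [-0.1,0,0],"turn": [0,0,0],"claw": 1},
    {"linear": [-0.1,0,0],"turn": [0,0,0],"claw": 1},
    {"linear": [-0.1,0,0],"turn": [0,0,0],"claw": 1},
    {"linear": [-0.1,0,0],"turn": [0,0,0],"claw": 1}
  ]
}}

```text
time: 16.98
position: [0.6009, 0.0124, 0.1058]
tool_rot: [3.115, 0.403, -0.0]
ft_force: [3.2, 0.2, -1.3]
grip_width: 0.295
```

Run:
```python
from h import *
rel();s=grab('scene','sc5.png')
B=cv2.resize(cv2.imread('pics/sc5.png')[150:270,260:380],(600,600),interpolation=cv2.INTER_CUBIC)
cv2.imwrite('pics/c5.png',B)
```

```text
16.9833 [0.6009 0.0124 0.1058] [ 3.115  0.403 -0.   ] [ 3.2  0.2 -1.3] 0.29503751136729695
station mm [-37.6   8.9] x yaw deg 14.76 tilt [-0. -0. -1.]
```

View pics/c5.png

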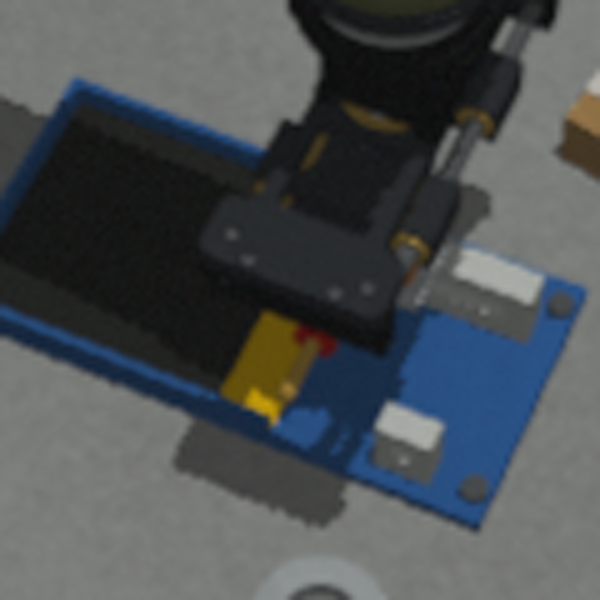

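Call:
{"fn": "move_arm", "kwargs": {
  "deltas": [
    {"linear": [-0.1,0,0],"turn": [0,0,0],"claw": 1},
    {"linear": [-0.1,0,0],"turn": [0,0,0],"claw": 1},
    {"linear": [-0.1,0,0],"turn": [0,0,0],"claw": 1},
    {"linear": [-0.1,0,0],"turn": [0,0,0],"claw": 1},
    {"linear": [-0.1,0,0],"turn": [0,0,0],"claw": 1},
    {"linear": [-0.1,0,0],"turn": [0,0,0],"claw": 1},
    {"linear": [-0.1,0,0],"turn": [0,0,0],"claw": 1},
    {"linear": [-0.1,0,0],"turn": [0,0,0],"claw": 1},
    {"linear": [-0.1,0,0],"turn": [0,0,0],"claw": 1},
    {"linear": [-0.1,0,0],"turn": [0,0,0],"claw": 1}
  ]
}}

```text
time: 17.87
position: [0.5738, 0.0054, 0.1074]
tool_rot: [3.115, 0.404, 0.007]
ft_force: [3.1, 1.1, 0.7]
grip_width: 0.297
```

Call:
{"fn": "move_arm", "kwargs": {
  "deltas": [
    {"linear": [-0.1,0,0],"turn": [0,0,0],"claw": 1},
    {"linear": [-0.1,0,0],"turn": [0,0,0],"claw": 1},
    {"linear": [-0.1,0,0],"turn": [0,0,0],"claw": 1},
    {"linear": [-0.1,0,0],"turn": [0,0,0],"claw": 1},
    {"linear": [-0.1,0,0],"turn": [0,0,0],"claw": 1},
    {"linear": [-0.1,0,0],"turn": [0,0,0],"claw": 1},
    {"linear": [-0.1,0,0],"turn": [0,0,0],"claw": 1},
    {"linear": [-0.1,0,0],"turn": [0,0,0],"claw": 1},
    {"linear": [-0.1,0,0],"turn": [0,0,0],"claw": 1},
    {"linear": [-0.1,0,0],"turn": [0,0,0],"claw": 1},
    {"linear": [-0.1,0,0],"turn": [0,0,0],"claw": 1},
    {"linear": [-0.1,0,0],"turn": [0,0,0],"claw": 1},
    {"linear": [0,0,0],"turn": [0,0,0],"claw": 1},
    {"linear": [0,0,0],"turn": [0,0,0],"claw": 1}
  ]
}}

```text
time: 19.03
position: [0.5372, -0.0043, 0.1059]
tool_rot: [3.115, 0.403, -0.0]
ft_force: [0.8, 0.8, -2.8]
grip_width: 0.294
```

Run:
```python
from h import *
rel();s=grab('scene','sc6.png')
B=cv2.resize(cv2.imread('pics/sc6.png')[140:260,240:360],(600,600),interpolation=cv2.INTER_CUBIC)
cv2.imwrite('pics/c6.png',B)
```

```text
19.0333 [ 0.5372 -0.0043  0.1059] [ 3.115  0.403 -0.   ] [ 0.8  0.8 -2.8] 0.29447909915033893
station mm [-103.5    9. ] x yaw deg 14.75 tilt [-0. -0. -1.]
```

View pics/c6.png

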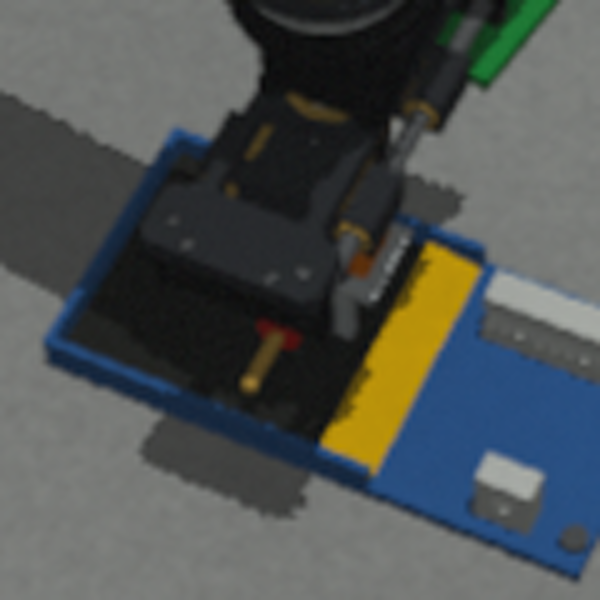

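Call:
{"fn": "move_arm", "kwargs": {
  "deltas": [
    {"linear": [0.15,0,0],"turn": [0,0,0],"claw": 1},
    {"linear": [0.15,0,0],"turn": [0,0,0],"claw": 1},
    {"linear": [0,0,-0.5],"turn": [0,0,0],"claw": 1},
    {"linear": [0,0,-0.9],"turn": [0,0,0],"claw": 1},
    {"linear": [0,0,-0.9],"turn": [0,0,0],"claw": 1},
    {"linear": [0,0,-0.9],"turn": [0,0,0],"claw": 1},
    {"linear": [0,0,-0.9],"turn": [0,0,0],"claw": 1},
    {"linear": [0,0,0],"turn": [0,0,-1],"claw": 1},
    {"linear": [0,0,0],"turn": [0,0,-1],"claw": 1},
    {"linear": [0,0,0],"turn": [0,0,-1],"claw": 1},
    {"linear": [0,0,0],"turn": [0,0,-1],"claw": 1},
    {"linear": [0,0,0],"turn": [0,0,-1],"claw": 1},
    {"linear": [0,0,0],"turn": [0,0,-1],"claw": 1},
    {"linear": [0,0,0],"turn": [0,0,-1],"claw": 1},
    {"linear": [0,0,0],"turn": [0,0,-1],"claw": 1},
    {"linear": [0,0,0],"turn": [0,0,-1],"claw": 1}
  ]
}}

```text
time: 20.42
position: [0.5461, -0.0019, 0.2287]
tool_rot: [-2.836, -1.351, 0.002]
ft_force: [0.5, 0.6, -1.0]
grip_width: 0.296
```

Call:
{"fn": "move_arm", "kwargs": {
  "deltas": [
    {"linear": [0,0,0],"turn": [0,0,-1],"claw": 1},
    {"linear": [0,0,0],"turn": [0,0,-1],"claw": 1},
    {"linear": [0,0,0],"turn": [0,0,-1],"claw": 1},
    {"linear": [0,0,0],"turn": [0,0,-1],"claw": 1},
    {"linear": [0,0,0],"turn": [0,0,-1],"claw": 1},
    {"linear": [0,0,0],"turn": [0,0,-1],"claw": 1},
    {"linear": [0,0,0],"turn": [0,0,-1],"claw": 1},
    {"linear": [0,0,0],"turn": [0,0,-1],"claw": 1},
    {"linear": [0,0,0],"turn": [0,0,-1],"claw": 1},
    {"linear": [0,0,0],"turn": [0,0,-0.4],"claw": 1},
    {"linear": [0,0,0],"turn": [0,0,0],"claw": 1},
    {"linear": [0,0,0],"turn": [0,0,0],"claw": 1}
  ]
}}

```text
time: 21.42
position: [0.5462, -0.0019, 0.2288]
tool_rot: [-2.254, -2.188, 0.001]
ft_force: [-0.1, -0.2, -0.4]
grip_width: 0.299
```

```bash
python3 -c "from h import *
s=rel();m=R.from_rotvec(s['tool_rot']).as_matrix();print(m.T@(np.array([.452,.3237,.2])-s['position'])/.03)"
```

```text
21.4167 [ 0.5462 -0.0019  0.2288] [-2.254e+00 -2.188e+00  1.000e-03] [-0.1 -0.2 -0.4] 0.2989472982877765
station mm [-94.2   9.1] x yaw deg 88.31 tilt [-0.001 -0.    -1.   ]
[10.75651788 -3.45770603  0.96167723]
```

12 rows of [0.896, -0.288]; z stays.

Call:
{"fn": "move_arm", "kwargs": {
  "deltas": [
    {"linear": [0.896,-0.288,0],"turn": [0,0,0],"claw": 1},
    {"linear": [0.896,-0.288,0],"turn": [0,0,0],"claw": 1},
    {"linear": [0.896,-0.288,0],"turn": [0,0,0],"claw": 1},
    {"linear": [0.896,-0.288,0],"turn": [0,0,0],"claw": 1},
    {"linear": [0.896,-0.288,0],"turn": [0,0,0],"claw": 1},
    {"linear": [0.896,-0.288,0],"turn": [0,0,0],"claw": 1},
    {"linear": [0.896,-0.288,0],"turn": [0,0,0],"claw": 1},
    {"linear": [0.896,-0.288,0],"turn": [0,0,0],"claw": 1},
    {"linear": [0.896,-0.288,0],"turn": [0,0,0],"claw": 1},
    {"linear": [0.896,-0.288,0],"turn": [0,0,0],"claw": 1},
    {"linear": [0.896,-0.288,0],"turn": [0,0,0],"claw": 1},
    {"linear": [0.896,-0.288,0],"turn": [0,0,0],"claw": 1},
    {"linear": [0,0,0.9],"turn": [0,0,0],"claw": 1},
    {"linear": [0,0,0.9],"turn": [0,0,0],"claw": 1},
    {"linear": [0,0,0],"turn": [0,0,0],"claw": 1},
    {"linear": [0,0,0],"turn": [0,0,0],"claw": 1},
    {"linear": [0,0,0],"turn": [0,0,0],"claw": 1}
  ]
}}

```text
time: 22.83
position: [0.4524, 0.3236, 0.1761]
tool_rot: [2.254, 2.188, 0.002]
ft_force: [0.4, 0.3, 0.3]
grip_width: 0.297
```

Run:
```python
from h import *
rel();s=grab('scene','sc7.png');grab('top','tp7.png')
A=cv2.resize(cv2.imread('pics/sc7.png')[40:130,320:410],(400,400),interpolation=cv2.INTER_CUBIC)
B=cv2.resize(cv2.imread('pics/tp7.png')[135:285,265:375],(400,545),interpolation=cv2.INTER_CUBIC)[:400]
C=cv2.resize(cv2.imread('pics/tp7.png')[170:270,270:380],(400,364),interpolation=cv2.INTER_CUBIC)
C=np.vstack([C,np.zeros((36,400,3),np.uint8)])
cv2.imwrite('pics/c7.png',np.hstack([A,C]))
```

```text
22.8333 [0.4524 0.3236 0.1761] [2.254e+00 2.188e+00 2.000e-03] [0.4 0.3 0.3] 0.2968142241944569
station mm [-101.6  347.8] x yaw deg 88.3 tilt [ 0.001  0.001 -1.   ]
```

View pics/c7.png

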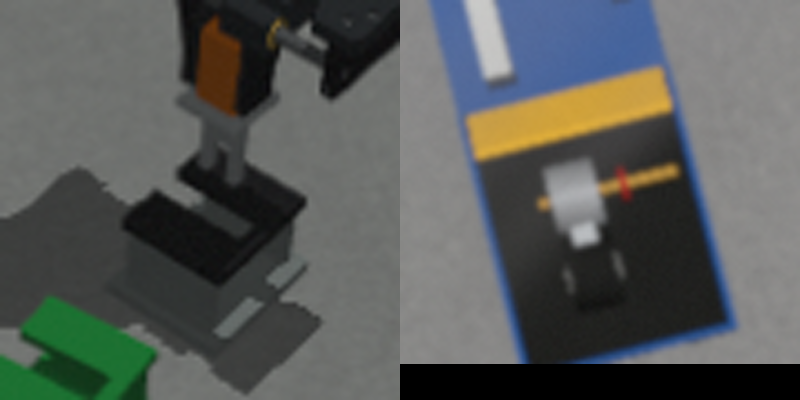

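Call:
{"fn": "move_arm", "kwargs": {
  "deltas": [
    {"linear": [0,0,0.4],"turn": [0,0,0],"claw": 1},
    {"linear": [0,0,0.4],"turn": [0,0,0],"claw": 1},
    {"linear": [0,0,0.2],"turn": [0,0,0],"claw": 1},
    {"linear": [0,0,0.15],"turn": [0,0,0],"claw": 1},
    {"linear": [0,0,0.15],"turn": [0,0,0],"claw": 1},
    {"linear": [0,0,0],"turn": [0,0,0],"claw": 1}
  ]
}}

```text
time: 23.43
position: [0.4512, 0.323, 0.1347]
tool_rot: [-2.253, -2.189, 0.003]
ft_force: [0.5, 0.8, -0.7]
grip_width: 0.295
```

Call:
{"fn": "move_arm", "kwargs": {
  "deltas": [
    {"linear": [0,0,0.3],"turn": [0,0,0],"claw": 1},
    {"linear": [0,0,0.3],"turn": [0,0,0],"claw": 1},
    {"linear": [0,0,0.3],"turn": [0,0,0],"claw": 1},
    {"linear": [0,0,0.2],"turn": [0,0,0],"claw": 1},
    {"linear": [0,0,0.1],"turn": [0,0,0],"claw": 1},
    {"linear": [0,0,0.06],"turn": [0,0,0],"claw": 1},
    {"linear": [0,0,0.03],"turn": [0,0,0],"claw": 1},
    {"linear": [0,0,0],"turn": [0,0,0],"claw": 1}
  ]
}}

```text
time: 24.1
position: [0.4518, 0.3236, 0.0973]
tool_rot: [2.253, 2.19, 0.0]
ft_force: [-0.3, -0.5, -1.2]
grip_width: 0.296
```

Call:
{"fn": "move_arm", "kwargs": {
  "deltas": [
    {"linear": [0,0,0.05],"turn": [0,0,0],"claw": 1},
    {"linear": [0,0,0.04],"turn": [0,0,0],"claw": 1},
    {"linear": [0,0,0],"turn": [0,0,0],"claw": 1},
    {"linear": [0,0,0],"turn": [0,0,0],"claw": 1}
  ]
}}

```text
time: 24.43
position: [0.4518, 0.3235, 0.0946]
tool_rot: [2.253, 2.189, 0.0]
ft_force: [-0.4, -1.1, -1.3]
grip_width: 0.294
```

Call:
{"fn": "move_arm", "kwargs": {
  "deltas": [
    {"linear": [0,0,0.025],"turn": [0,0,0],"claw": 1},
    {"linear": [0,0,0],"turn": [0,0,0],"claw": 1},
    {"linear": [0,0,0],"turn": [0,0,0],"claw": 1}
  ]
}}

```text
time: 24.68
position: [0.4518, 0.3235, 0.0944]
tool_rot: [2.253, 2.189, 0.0]
ft_force: [-2.1, -1.2, 6.2]
grip_width: 0.296
```

Seated (6 N upward). Release, then rise.

Call:
{"fn": "move_arm", "kwargs": {
  "deltas": [
    {"linear": [0,0,0],"turn": [0,0,0],"claw": 0.6},
    {"linear": [0,0,0],"turn": [0,0,0],"claw": 0.5},
    {"linear": [0,0,0],"turn": [0,0,0],"claw": 0.3},
    {"linear": [0,0,0],"turn": [0,0,0],"claw": 0.1},
    {"linear": [0,0,0],"turn": [0,0,0],"claw": 0},
    {"linear": [0,0,0],"turn": [0,0,0],"claw": 0},
    {"linear": [0,0,0],"turn": [0,0,0],"claw": 0},
    {"linear": [0,0,0],"turn": [0,0,0],"claw": 0},
    {"linear": [0,0,0],"turn": [0,0,0],"claw": 0},
    {"linear": [0,0,0],"turn": [0,0,0],"claw": 0},
    {"linear": [0,0,0],"turn": [0,0,0],"claw": 0},
    {"linear": [0,0,0],"turn": [0,0,0],"claw": 0}
  ]
}}

```text
time: 25.68
position: [0.4518, 0.3234, 0.0937]
tool_rot: [2.253, 2.189, -0.0]
ft_force: [0.2, -0.3, 0.3]
grip_width: 0.994
```

Call:
{"fn": "move_arm", "kwargs": {
  "deltas": [
    {"linear": [0,0,-0.3],"turn": [0,0,0],"claw": 0},
    {"linear": [0,0,-0.6],"turn": [0,0,0],"claw": 0},
    {"linear": [0,0,-0.8],"turn": [0,0,0],"claw": 0},
    {"linear": [0,0,-0.8],"turn": [0,0,0],"claw": 0},
    {"linear": [0,0,-0.8],"turn": [0,0,0],"claw": 0},
    {"linear": [0,0,-0.8],"turn": [0,0,0],"claw": 0},
    {"linear": [0,0,-0.8],"turn": [0,0,0],"claw": 0},
    {"linear": [0.8,0.6,0],"turn": [0,0,0],"claw": 0},
    {"linear": [0.8,0.6,0],"turn": [0,0,0],"claw": 0},
    {"linear": [0.8,0.6,0],"turn": [0,0,0],"claw": 0},
    {"linear": [0.8,0.6,0],"turn": [0,0,0],"claw": 0},
    {"linear": [0.8,0.6,0],"turn": [0,0,0],"claw": 0},
    {"linear": [0.8,0.6,0],"turn": [0,0,0],"claw": 0},
    {"linear": [0,0,0],"turn": [0,0,0],"claw": 0},
    {"linear": [0,0,0],"turn": [0,0,0],"claw": 0},
    {"linear": [0,0,0],"turn": [0,0,0],"claw": 0}
  ]
}}

```text
time: 27.02
position: [0.5633, 0.4642, 0.2409]
tool_rot: [-2.252, -2.19, 0.001]
ft_force: [-0.6, -0.5, 0.1]
grip_width: 1.0
```

Run:
```python
from h import *
rel();s=grab('scene','sc8.png');grab('top','tp8.png')
T=cv2.imread('pics/tp8.png');S=cv2.imread('pics/sc8.png')
A=cv2.resize(S[60:260,240:440],(400,400),interpolation=cv2.INTER_CUBIC)
C=cv2.resize(T[130:290,120:380],(400,246),interpolation=cv2.INTER_CUBIC)
D=cv2.resize(S[62:122,335:395],(154,154),interpolation=cv2.INTER_CUBIC)
E=np.zeros((400,400,3),np.uint8);E[:246]=C;E[246:,:154]=D
cv2.imwrite('pics/c8.png',np.hstack([A,E]))
```

```text
27.0167 [0.5633 0.4642 0.2409] [-2.252e+00 -2.190e+00  1.000e-03] [-0.6 -0.5  0.1] 1.0003743568537693
station mm [ 41.4 455.3] x yaw deg 88.39 tilt [-0.001 -0.    -1.   ]
```

View pics/c8.png

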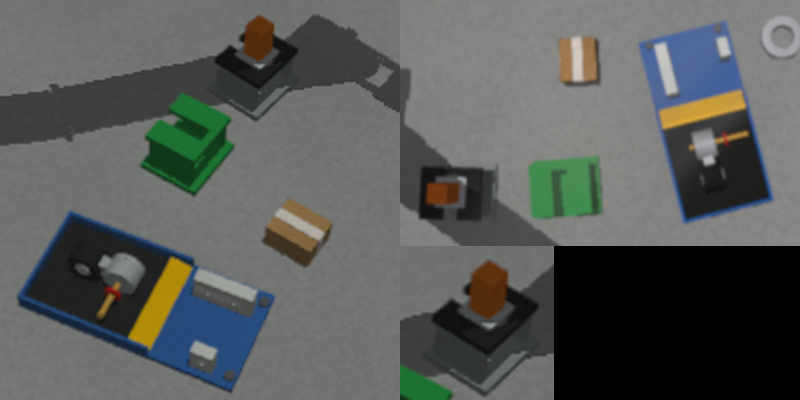

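The tool hangs upright in the black holder and the link stands in the tray clear of the lip. The carton, ring and green look-alike are where they were.

```bash
python3 -c "from h import *
print(ctrl.close_job())"
```

```text
the job is handed in; nothing more can be done
None
```

The job is done and handed in at about 27 s, well under the 61 s limit.

- **Freeing the link:** I took the forked tool from the black holder and pressed the red collar in until the bar's tip was out of the lug. I then drew the link about 28 mm along the fence with the fork on the bar. I unloaded the fork before lifting it off, while the stub was still in the groove.
- **Into the tray:** I turned the tool a quarter turn and pushed the link by its eye along the rest of the fence, up the ramp and over the lip. The hand never touched it, and it was never lifted.
- **Tool back:** I set the tool in its holder until I felt about 6 N of contact, then let go and moved the arm clear.

**Last checks:** The last pictures show the link upright and wholly inside the tray, with its eye at about station x -126 (from the tool's position, not measured in the picture). The tool hangs upright in the holder, and the carton and bearing ring look unmoved. I did not look at the oil filter again, but nothing went near it. The largest force in the readings was about 6 N, and no check failed. One check gave little: the red collar was too faint to find in the top view, so I lined the fork up from the fitted station pose and the scene camera.

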